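Stamp the delivery docket and hold the stamp down

ROBOT

A 6-joint arm with a two-finger parallel gripper is mounted at the origin on the work surface. World frame = base frame: x ahead of the robot, y to its left, z up, the work surface at z = 0. Lengths are in mm, angles in rad, forces in N, time in s.
With the tool pointing down it reaches from about 325 to 925 mm from the base axis. Payload 3.1 kg.
Tool frame: the origin (TCP) lies midway between the tips of the shut fingers; the grasp point (between the pads) lies 19 mm behind it; z points along the fingers, y is the direction in which the jaws open and shut (so a half turn about z gives the same grasp; the last joint's range is limited). The gripper opens to 85 mm and grips with 20 to 120 N. Pads are 22 mm wide; open, the fingers measure 114 mm over their backs; the gripper's body (76 mm by 85 mm) begins 54 mm behind the grasp point. The pads swing forward as they close: fully open they stand 13 mm farther back than shut.
Start: joints at [1.05, 0.217, 1.613, -0, 1.311, -0.112], TCP at [248.426, 573.519, 231.3] pointing down, gripper open.
Joint ranges: [-2.75, 2.75], [-0.78, 2.1], [0.31, 2.55], [-1.13, 4.27], [0.13, 2.63], [-2.58, 2.58]. Speed limits (rad/s): [2.79, 2.79, 3.14, 3.14, 3.14, 3.14].

INTERFACE

Orientations are given as a rotation vector (axis times angle).
In Python, from rig import * gives the robot as it stands. The module is installed in compiled form; this text tells all that it offers.
- The arm moves only by the tool drive_tool, never from a script. Its argument "increments" is a list that holds one entry, the list of rows, each a list of 7 numbers: the turn, a rotation vector about the tool's x, y, z in degrees, then the shift along the tool's x, y, z in m, then the opening, from 0 (shut) to 1 (fully open). A call has 1 to 20 rows; each row shifts and turns the commanded pose from where the row before left it, along the tool's axes as they then stand; what a row does not reach is not made up. A row lasts 1/12 s, in which the tool goes at most 41.7 mm and 7.16 degrees, less where a joint would pass 70% of its speed; a pose out of reach is approached as far as the arm can. A call is refused whole if a number of a shift passes 0.0417 or a number of a turn 7.16, either way. A call with a gripper value outside its range is refused whole. The fingers move at their own pace and stop on an object; "grip_force" is the grip in N (left out, the last holds). Time passes only in rows, so rows that do not move let the fingers close. It gives the time, the measured TCP pose, the force and the opening at its end, in the units of the state.
- get_obs(): the state, without advancing time (a new reading comes with each control period).
- snapshot(name): name is "side" or "top"; returns the picture (400x640x3 uint8, blue, green, red); there is no depth.
- get_calibration(name): a dict with "intrinsics" (3x3 intrinsics, pixels), "rvec" (rotation vector, rad) and "tvec" (3), from world to camera coordinates, as OpenCV has them. Camera axes: x right, y down, z forward; pixel columns grow to the right and rows downward; lengths in mm; the calibration is good to about 2 mm. A picture is of the moment at which its call begins. get_calibration takes no time and is no camera call.
- job_done(): hands the job in, once; it reports no verdict.
The state is a dict: "time_s": time; "joints": joint angles; "qd": joint speeds; "tau": joint torques, N m; "tcp_pos": TCP position; "ee_rot": TCP orientation; "wrist_force": force on the tool from outside, world axes, zero at the start; "torque": the same for the moment, N m; "opening": opening from 0.0 (shut) to 1.0 (fully open).
Only numpy, scipy, OpenCV 4.12 (cv2) and the standard library are available. Lean on these libraries where they do the work, as an engineer would, in place of code of your own. Each camera call takes 0.05 s, during which the arm holds its last target.

TASK

Take the biggest of the three stamps, set it square inside the big empty box at the foot of the docket on the clipboard, right way up (its windowed front towards the foot of the docket), and press its sprung handle all the way down to the stop. Keep it held down there and finish like that, still holding the stamp fully pressed. Don't press the stamp down anywhere else, and leave everything else on the bench where it is.

Things in the scene. Friction and masses are not known exactly. Their poses are not given: they have to be found in the camera images.
- stamp: The biggest stamp, self-inking, loose, about 180 g, 101 mm high, standing on the bench. Origin: centre of the underside of its grey foot frame, which is 48 mm along x and 70 mm along y; z up. Two grey cheeks rise from the foot, and on them slides a black handle block (see stamp_grip). Its front, with a small white window on the handle, is the side that looks to its -x
- stamp_grip (a point): Centre of the stamp's black handle block, 77 mm above the underside of the foot while not pressed; it moves with the handle. The block is 44 mm along x, 74 mm along y and 46 mm high (54 to 100 mm above the foot), with a white card on its top. Gripped across its 44 mm (along x) it lifts the whole stamp. Axes as the stamp's
- stamp_front (a point): Middle of the stamp foot's lower front edge, 24 mm from the stamp's origin along its -x
- stamp_handle (a joint): How far the stamp's handle is pressed down on its frame: 0 up (as it stands, and when lifted by the handle) to 0.018 m fully down at the stop. The spring pushes back with about 4 N at the start of the stroke and 12 N at the stop, and lifts the handle again when let go. At the stop the die under the handle meets the paper
- docket: The pink docket pad on a brown clipboard, 250 mm (x) by 170 mm (y), flat and fixed to the bench, paper surface 10 mm above the bench. Origin: on the bench under the clipboard, 6 mm from its middle towards the foot. Its +x points to the head of the docket, with the steel spring clip (25 mm high); -x to the foot of the docket, its edge nearest the robot
- docket_box (a point): Centre, on the paper, of the docket's big empty printed box: 62 mm along x and 84 mm along y, in the docket's lower right-hand corner (two smaller boxes to its left). Axes as the docket's. The stamp is right way up when its front looks to the foot of the docket, its axes pointing the same way as the box's; its foot then leaves 7 mm all round
- small_stamp: A smaller self-inking stamp of the same make, 34 x 46 mm and 70 mm high, loose; leave alone. Origin at its underside
- knob_stamp: A round rubber stamp with a turned wooden knob, 44 mm across and 74 mm high, loose; leave alone. Origin at its underside
- tape_roll: A roll of brown packing tape lying flat, 100 mm across and 48 mm high, loose; leave alone. Origin at its underside
- marker: A black marker pen, 112 x 12 mm, lying across the upper half of the docket, loose; leave alone. Origin at its underside
- parcel: A small brown carton, 90 x 120 x 60 mm, loose, at the back; leave alone. Origin at its underside
- mug: A white mug, 92 mm high, loose, at the left; leave alone. Origin at its underside
- stapler: A black stapler, 150 mm long and about 60 mm high, loose, at the left; leave alone. Origin at its underside
Things that resemble listed ones, but are neither listed nor needed, are in the scene too. Leave any pink or turquoise look-alike of the stamp alone.

How it is judged (in metres and radians):
On the way, in this order (a step that is already met when the one before it is completed fails the run):
1. the big stamp is picked up clear of the bench, held by the fingers (height (world z) of stamp above 0.03 m and contact force between the fingers and stamp above 2 N), for 0.2 s.
2. it is pressed right down inside the box on the docket (x of stamp in the frame of docket_box between -0.008 and 0.008 m and y of stamp in the frame of docket_box between -0.008 and 0.008 m and angle between the x axis of stamp and the x axis of docket_box, either way round below 0.14 rad and x of stamp_front in the frame of docket_box below 0 m and angle between stamp's own z axis and vertical below 0.06 rad and z of stamp in the frame of docket_box below 0.003 m and value of joint stamp_handle above 0.0155 m and contact force between the fingers and stamp above 3 N and contact force between stamp and docket above 6 N), for 0.3 s.
At the end, for the whole second after the job is handed in: Stamp flat on the docket, centre within 8 mm of the box centre along and across, square within 8 degrees, front to the docket's foot; the fingers keep the handle pressed at least 15.5 of its 18 mm, the stamp pushing on the docket with over 6 N, at rest through the last second (all of step 2 and linear speed of stamp below 0.02 m/s); the arm keeps its last pose, push and grip.
It fails at once if the stamp is pressed (over half its stroke) anywhere but in the box (value of joint stamp_handle above 0.009 m and horizontal distance between stamp and docket_box above 0.015 m).
It fails at once if another thing on the bench is shifted more than 30 mm (distance of any of small_stamp, knob_stamp, tape_roll, marker, parcel, mug, stapler from where it was at the start of the episode above 0.03 m).
It also fails if it takes over 48 s, if anything falls off the work surface, if the arm or the gripper's body presses on something with over 40 N, if the wrist force passes 120 N, or if a joint passes its speed limit or range.

## Working session

There is one attempt and no reset: what is moved stays moved. The work goes in short steps, Python scripts to look and compute and a tool call to move; the robot and the scene stay as the last step left them, time stands still between calls to the robot, and variables do not carry over. Pictures are saved under pics/ and viewed, and the job is handed in when it is done.

Besides the shell and the picture viewer there is one more tool, called after "Request:" as a command line: name --argument value ..., lists and objects as JSON in quotes. drive_tool: Moves the arm, as the interface text tells. Its arguments: {"type":"object","properties":{"increments":{"type":"array","items":{"type":"array","items":{"type":"array","items":{"type":"number"}}}},"grip_force":{"type":"number"}},"required":["increments"]}

```bash
mkdir -p pics
python3 - <<'E'
from rig import *
import cv2
for n in("top","side"):
    cv2.imwrite(f"pics/{n}0.png",snapshot(n)); c=get_calibration(n); print(n,c)
o=get_obs();print(o)
E
```

```text
top {'intrinsics': array([[445.09353488,   0.        , 321.13185071],
       [  0.        , 445.09353488, 201.59580007],
       [  0.        ,   0.        ,   1.        ]]), 'rvec': array([ 2.13775735, -2.08364391,  0.22379681]), 'tvec': array([  32.08712351,  550.50355713, 1099.89387164])}
side {'intrinsics': array([[419.80077131,   0.        , 325.78684386],
       [  0.        , 419.80077131, 206.0573804 ],
       [  0.        ,   0.        ,   1.        ]]), 'rvec': array([ 0.05331245, -2.90657127,  1.10902639]), 'tvec': array([ 528.1894699 ,   10.93871191, 1332.25670365])}
{'time_s': 0.1, 'joints': array([ 1.04979583e+00,  2.17709615e-01,  1.61480554e+00,  4.23532908e-07,
        1.31131102e+00, -1.12215054e-01]), 'qd': array([-0.00179983, -0.00090216, -0.00218571, -0.00091884, -0.00129191,
        0.00217005]), 'tau': array([-7.01393128e-05, -3.98077297e+01, -3.04970598e+01, -1.41378914e-04,
        4.25555903e-03, -1.33998626e-07]), 'tcp_pos': array([248.04595533, 572.85144572, 230.06304845]), 'ee_rot': array([-0.63751569, -3.07551553,  0.00333309]), 'wrist_force': array([0.14293754, 0.79603885, 0.07132658]), 'torque': array([ 0.01132316, -0.00659239,  0.00495398]), 'opening': 1.0006029318944987}
```

View pics/top0.png

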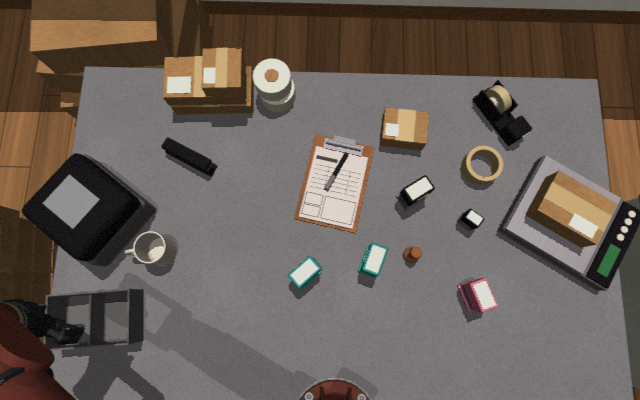

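View pics/side0.png

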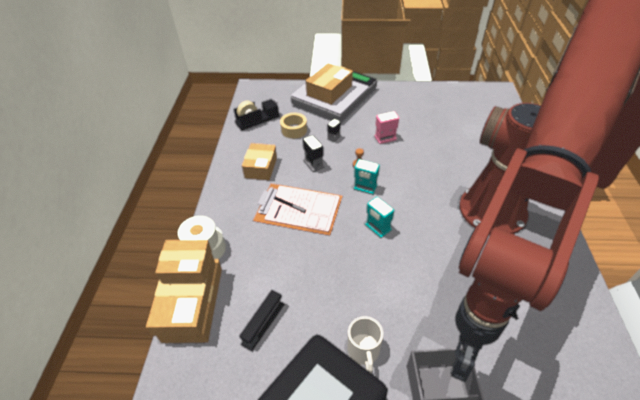

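Candidates in the top view are the large black stamp (417,191), the small black stamp (473,219), turquoise look-alikes (305,272) and (374,260), and a pink one (478,295). I choose the big black one at (417,191) and will check it in crops.

Run:
```python
import cv2,numpy as np
t=cv2.imread("pics/top0.png");s=cv2.imread("pics/side0.png")
cv2.imwrite("pics/c1.png",np.hstack([cv2.resize(t[165:220,385:445],None,fx=6.5,fy=6.5,interpolation=2),cv2.resize(s[125:180,285:345],None,fx=6.5,fy=6.5,interpolation=2)]))
cv2.imwrite("pics/c2.png",cv2.resize(t[130:235,290:380],None,fx=5.5,fy=5.5,interpolation=2))
cv2.imwrite("pics/c3.png",cv2.resize(s[180:240,245:350],None,fx=7,fy=7,interpolation=2))
```

```text
(no output)
```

View pics/c1.png

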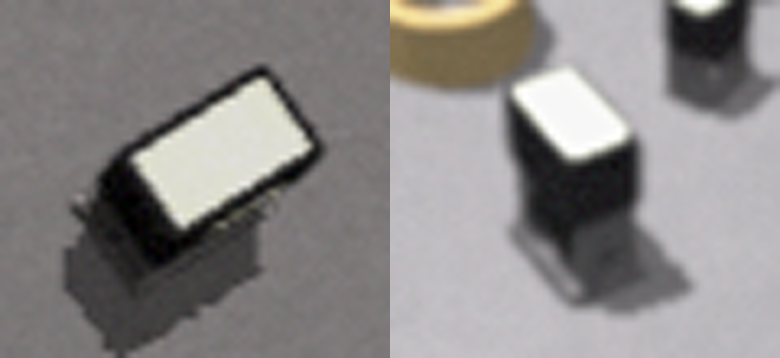

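View pics/c2.png

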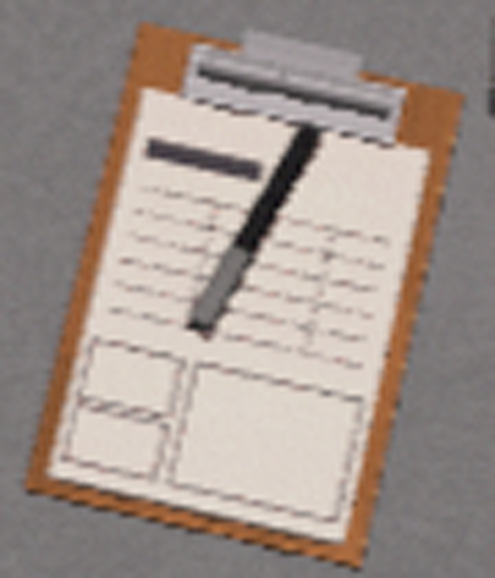

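View pics/c3.png

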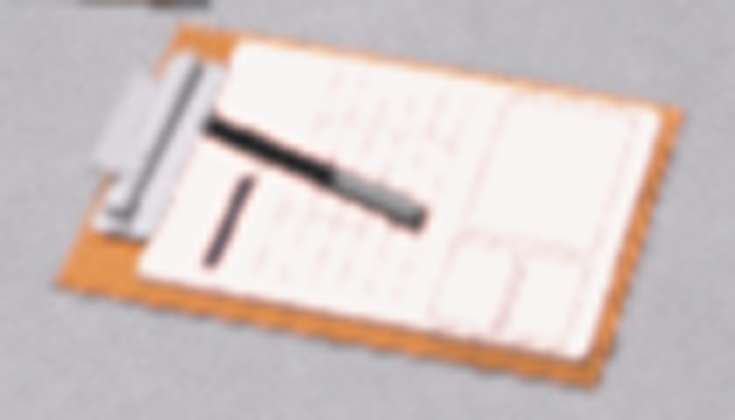

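```bash
cat > h.py <<'E'
import cv2,numpy as np
from rig import *
def pix2w(n,uv,z):
    c=get_calibration(n);K=np.array(c["intrinsics"]);R=cv2.Rodrigues(np.array(c["rvec"]))[0];t=np.array(c["tvec"]).ravel()
    d=(R.T@np.linalg.inv(K)@np.c_[np.atleast_2d(uv),np.ones(len(np.atleast_2d(uv)))].T).T; o=-R.T@t
    return o+d*((z-o[2])/d[:,2])[:,None]
def w2pix(n,P):
    c=get_calibration(n);return cv2.projectPoints(np.array(P,float).reshape(-1,3),np.array(c["rvec"]),np.array(c["tvec"]),np.array(c["intrinsics"]),None)[0].reshape(-1,2)
E
python3 - <<'E'
from h import *
t=cv2.imread("pics/top0.png");s=cv2.imread("pics/side0.png")
def br(i):return (255*(i/255.)**.4).astype('u1')
cv2.imwrite("pics/c4.png",np.hstack([cv2.resize(br(t[170:215,395:440]),None,fx=8.5,fy=8.5,interpolation=2),cv2.resize(br(s[130:175,293:338]),None,fx=8.5,fy=8.5,interpolation=2)]))
# white card mask
for n,im,(x0,x1,y0,y1) in(("top",t,(395,440,170,215)),("side",s,(293,338,130,175))):
    m=(im[y0:y1,x0:x1].min(2)>195).astype('u1')
    k,l,st,c=cv2.connectedComponentsWithStats(m)
    i=1+st[1:,4].argmax(); p=np.argwhere(l==i)[:,::-1]+[x0,y0]
    r=cv2.minAreaRect(p.astype('f4'));print(n,r,st[i,4])
    print(pix2w(n,[c[i]+[x0,y0]],101)); bp=pix2w(n,cv2.boxPoints(r),101);print(bp[:,:2], np.linalg.norm(np.diff(bp,axis=0),axis=1))
    w=pix2w(n,p,101)[:,:2];e,v=np.linalg.eigh(np.cov(w.T));print("std*sqrt12",np.sqrt(12*e),"long axis",v[:,1],np.degrees(np.arctan2(v[1,1],v[0,1])))
def sub(p,f,x,y):return np.array(p)/f+[x,y]-.5+.5/f
bt=sub([(195,363),(365,400),(340,520),(172,485)],5.5,290,130)
bs=sub([(507,95),(635,118),(600,252),(468,232)],7,245,180)
ct=sub([(140,23),(465,92),(363,567),(27,490)],5.5,290,130)
for n,b in(("top",bt),("side",bs)):
    w=pix2w(n,b,10);print(n,w[:,:2],w.mean(0),np.linalg.norm(np.diff(w,axis=0),axis=1))
w=pix2w("top",ct,8);print("clip",w[:,:2],w.mean(0),np.linalg.norm(np.diff(w,axis=0),axis=1))
d=w[1]-w[2]+w[0]-w[3];print("docket yaw",np.degrees(np.arctan2(d[1],d[0])))
E
```

```text
top ((418.471923828125, 187.95506286621094), (12.295975685119629, 22.683956146240234), 57.9946174621582) 277
[[ 581.93599876 -198.38791028  101.        ]]
[[ 578.95395077 -165.84847782]
 [ 611.61224149 -215.08608004]
 [ 584.79646926 -230.89711887]
 [ 552.45925352 -181.80977879]] [59.08388465 31.12996289 58.78148074]
std*sqrt12 [31.28001628 58.21915683] long axis [-0.5378462   0.84304298] 122.53714003326428
side ((312.2500305175781, 141.75001525878906), (16.970561981201172, 9.192387580871582), 45.0) 141
[[ 580.5004774  -198.05056075  101.        ]]
[[ 613.49109189 -211.77024471]
 [ 593.84488667 -247.24339975]
 [ 549.35431944 -184.51702543]
 [ 569.09911141 -151.05607883]] [40.55019246 76.90259169 38.85217829]
std*sqrt12 [37.24055899 66.47234559] long axis [-0.53679604  0.84371205] 122.4657962852276
top [[576.73328242  36.05683908]
 [560.21528228 -48.17578512]
 [500.04077835 -36.51211082]
 [515.24152823  45.87329414]] [538.05771782  -0.68944068  10.        ] [85.8369344  61.29447138 83.77599744]
side [[559.46102153 -46.67663168]
 [499.04772602 -33.58151199]
 [512.40594515  48.79682463]
 [572.1925161   38.70648192]] [535.7768022    1.81129072  10.        ] [61.81624733 83.45437294 60.63207964]
clip [[754.40540349  68.2817076 ]
 [721.7903458  -97.66392315]
 [477.50977537 -48.10009504]
 [511.27076067 116.81098735]] [616.24407133   9.83216919   8.        ] [169.12035464 249.25803927 168.33142672]
docket yaw -11.37887096015058
```

View pics/c4.png

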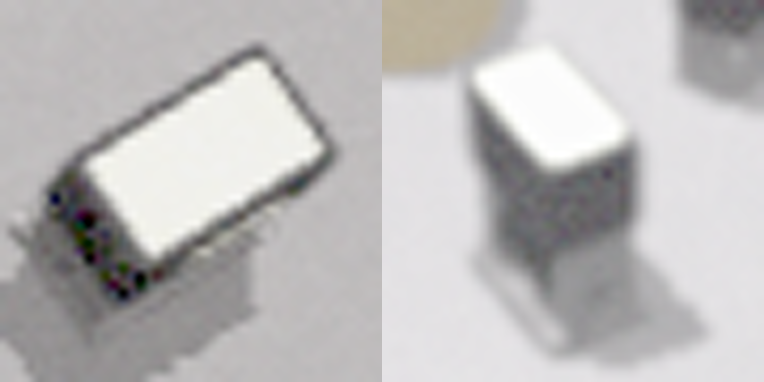

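The big black stamp's white card centre in the top view is at about (418.5,188). In the side view its visible long face, towards +x/+y, has no window, so its front looks to −x/−y and its yaw is about 32.5°. The box centre is at about (537,0.5) with yaw −11.4°. I'll move above the stamp.

Request:
drive_tool --increments '[[[0, 0, 0, -0.03, -0.028, 0, 1], [0, 0, 0, -0.03, -0.028, 0, 1], [0, 0, 0, -0.03, -0.028, 0, 1], [0, 0, 0, -0.03, -0.028, 0, 1], [0, 0, 0, -0.03, -0.028, 0, 1], [0, 0, 0, -0.03, -0.028, 0, 1], [0, 0, 0, -0.03, -0.028, 0, 1], [0, 0, 0, -0.03, -0.028, 0, 1], [0, 0, 0, -0.03, -0.028, 0, 1], [0, 0, 0, -0.03, -0.028, 0, 1], [0, 0, 0, -0.03, -0.028, 0, 1], [0, 0, 0, -0.03, -0.028, 0, 1], [0, 0, 0, -0.03, -0.028, 0, 1], [0, 0, 0, -0.03, -0.028, 0, 1], [0, 0, 0, -0.03, -0.028, 0, 1], [0, 0, 0, -0.03, -0.028, 0, 1], [0, 0, 0, -0.03, -0.028, 0, 1], [0, 0, 0, -0.03, -0.028, 0, 1], [0, 0, 0, -0.03, -0.028, 0, 1], [0, 0, 0, 0, 0, 0, 1]]]' --grip_force 80

```text
time_s: 1.77
tcp_pos: [561.9, -148.0, 230.8]
ee_rot: [0.646, 3.072, -0.006]
wrist_force: [0.2, 1.1, 0.9]
opening: 0.995
```

Request:
drive_tool --increments '[[[0, 0, 6.82, 0, 0, 0, 1], [0, 0, 6.82, 0, 0, 0, 1], [0, 0, 6.82, 0, 0, 0, 1], [0, 0, 6.82, 0, 0, 0, 1], [0, 0, 6.82, 0, 0, 0, 1], [0, 0, 0, 0, 0, 0, 1], [0, 0, 0, 0, 0, 0, 1]]]'

```text
time_s: 2.35
tcp_pos: [559.6, -140.7, 230.8]
ee_rot: [-1.507, -2.756, 0.0]
wrist_force: [-0.0, -0.5, -0.6]
opening: 1.0
```

```bash
cat >> h.py <<'E'
def delta(target,yaw):
    o=get_obs();R=cv2.Rodrigues(np.array(o["ee_rot"]))[0];p=np.array(o["tcp_pos"])
    ay=np.degrees(np.arctan2(R[1,1],R[0,1]))
    print("t",o["time_s"],"tcp",p.round(1),"yaw",ay.round(2),"tilt z",R[:,2].round(4),"F",np.round(o["wrist_force"],1),"op",round(o["opening"],3),"q6",o["joints"][5].round(2))
    print("tool shift mm",(R.T@(np.array(target)-p)).round(1),"turn about tool z",round(-(yaw-ay),2))
E
python3 - <<'E'
from h import *
delta([581,-198,140],32.5)
E
```

```text
t 2.35 tcp [ 559.6 -140.7  230.8] yaw 32.66 tilt z [-1.e-03  5.e-04 -1.e+00] F [-0.  -0.5 -0.6] op 1.0 q6 -0.94
tool shift mm [-59.9 -12.8  90.7] turn about tool z 0.16
```

Request:
drive_tool --increments '[[[0, 0, 0, -0.015, -0.0032, 0.015, 1], [0, 0, 0, -0.015, -0.0032, 0.015, 1], [0, 0, 0, -0.015, -0.0032, 0.015, 1], [0, 0, 0, -0.015, -0.0032, 0.015, 1], [0, 0, 0, 0, 0, 0.02, 1], [0, 0, 0, 0, 0, 0, 1], [0, 0, 0, 0, 0, 0, 1]]]'

```text
time_s: 2.93
tcp_pos: [579.9, -197.9, 149.5]
ee_rot: [-1.507, -2.751, 0.0]
wrist_force: [0.9, 0.3, 0.3]
opening: 1.002
```

Run:
```python
from h import *
delta([581,-198,58],32.5)
t=snapshot("top");s=snapshot("side")
cv2.imwrite("pics/c5.png",np.hstack([cv2.resize(t[130:230,360:460],None,fx=4,fy=4,interpolation=2),cv2.resize(s[85:185,265:365],None,fx=4,fy=4,interpolation=2)]))
```

```text
t 2.9333 tcp [ 579.9 -197.9  149.5] yaw 32.57 tilt z [-0.004   0.0021 -1.    ] F [0.9 0.3 0.3] op 1.002 q6 -1.01
tool shift mm [-1.   1.1 91.5] turn about tool z 0.07
```

View pics/c5.png

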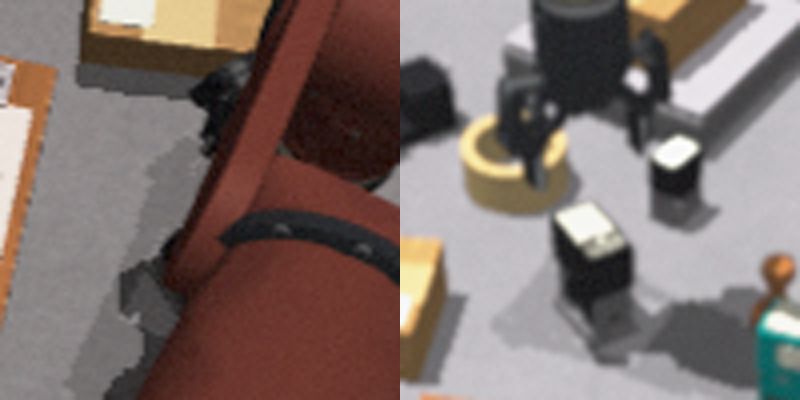

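The side view shows the open fingers straddling the stamp, whose card is at crop (590,225). I'll descend and grip.

Request:
drive_tool --increments '[[[0, 0, 0, 0, 0.001, 0.015, 1], [0, 0, 0, 0, 0, 0.015, 1], [0, 0, 0, 0, 0, 0.015, 1], [0, 0, 0, 0, 0, 0.015, 1], [0, 0, 0, 0, 0, 0.015, 1], [0, 0, 0, 0, 0, 0.01, 1], [0, 0, 0, 0, 0, 0.005, 1], [0, 0, 0, 0, 0, 0, 1], [0, 0, 0, 0, 0, 0, 1]]]'

```text
time_s: 3.78
tcp_pos: [582.9, -198.2, 62.2]
ee_rot: [1.51, 2.753, 0.0]
wrist_force: [0.2, 0.1, -0.7]
opening: 0.996
```

Request:
drive_tool --increments '[[[0, 0, 0, 0, 0, 0, 0.3], [0, 0, 0, 0, 0, 0, 0.3], [0, 0, 0, 0, 0, 0, 0.3], [0, 0, 0, 0, 0, 0, 0.3], [0, 0, 0, 0, 0, 0, 0.3], [0, 0, 0, 0, 0, 0, 0.3], [0, 0, 0, 0, 0, 0, 0.3], [0, 0, 0, 0, 0, 0, 0.3], [0, 0, 0, 0, 0, 0, 0.3], [0, 0, 0, 0, 0, 0, 0.3]]]'

```text
time_s: 4.62
tcp_pos: [582.6, -198.5, 61.6]
ee_rot: [1.511, 2.753, -0.0]
wrist_force: [-0.3, -1.5, 4.3]
opening: 0.503
```

Request:
drive_tool --increments '[[[0, 0, 0, 0, 0, 0, 0], [0, 0, 0, 0, 0, 0, 0], [0, 0, 0, 0, 0, -0.01, 0], [0, 0, 0, 0, 0, -0.02, 0], [0, 0, 0, 0, 0, -0.02, 0], [0, 0, 0, 0, 0, -0.02, 0], [0, 0, 0, 0, 0, -0.01, 0], [0, 0, 0, 0, 0, 0, 0], [0, 0, 0, 0, 0, 0, 0], [0, 0, 0, 0, 0, 0, 0], [0, 0, 0, 0, 0, 0, 0]]]'

```text
time_s: 5.53
tcp_pos: [580.8, -197.4, 139.1]
ee_rot: [-1.51, -2.75, 0.0]
wrist_force: [0.1, 0.7, -2.3]
opening: 0.507
```

Run:
```python
from h import *
delta([537,0.5,140],-11.4)
t=snapshot("top");s=snapshot("side")
cv2.imwrite("pics/c6.png",np.hstack([cv2.resize(t[130:230,360:460],None,fx=4,fy=4,interpolation=2),cv2.resize(s[85:185,265:365],None,fx=4,fy=4,interpolation=2)]))
```

```text
t 5.5333 tcp [ 580.8 -197.4  139.1] yaw 32.48 tilt z [-0.0036  0.0018 -1.    ] F [ 0.1  0.7 -2.3] op 0.507 q6 -1.01
tool shift mm [190.5  69.3  -0.4] turn about tool z 43.88
```

View pics/c6.png

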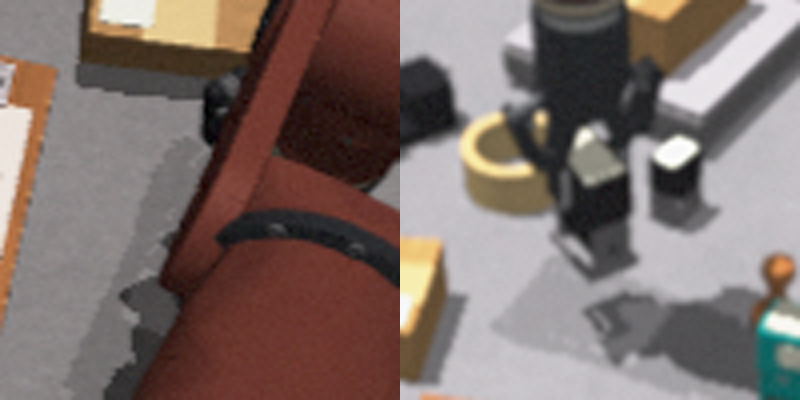

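The stamp is lifted, with its foot clear of the bench at crop (595,250) and a wrist load of −2.3 N. Next I'll carry it to the box and turn it square.

Request:
drive_tool --increments '[[[0, 0, 0, 0.0238, 0.0087, 0, 0], [0, 0, 0, 0.0238, 0.0087, 0, 0], [0, 0, 0, 0.0238, 0.0087, 0, 0], [0, 0, 0, 0.0238, 0.0087, 0, 0], [0, 0, 0, 0.0238, 0.0087, 0, 0], [0, 0, 0, 0.0238, 0.0087, 0, 0], [0, 0, 0, 0.0238, 0.0087, 0, 0], [0, 0, 0, 0.0238, 0.0087, 0, 0], [0, 0, 6.27, 0, 0, 0, 0], [0, 0, 6.27, 0, 0, 0, 0], [0, 0, 6.27, 0, 0, 0, 0], [0, 0, 6.27, 0, 0, 0, 0], [0, 0, 6.27, 0, 0, 0, 0], [0, 0, 6.27, 0, 0, 0, 0], [0, 0, 6.27, 0, 0, 0, 0], [0, 0, 0, 0, 0, 0, 0], [0, 0, 0, 0, 0, 0, 0], [0, 0, 0, 0, 0, 0, 0]]]'

```text
time_s: 7.13
tcp_pos: [538.5, -0.2, 140.9]
ee_rot: [-2.429, -1.992, 0.001]
wrist_force: [-0.0, 0.4, -2.1]
opening: 0.509
```

Run:
```python
from h import *
delta([537,0.5,80],-11.4)
t=snapshot("top");s=snapshot("side")
cv2.imwrite("pics/c7.png",np.hstack([cv2.resize(t[120:240,280:380],None,fx=4,fy=4,interpolation=2),cv2.resize(s[130:250,245:345],None,fx=4,fy=4,interpolation=2)]))
```

```text
t 7.1333 tcp [ 5.385e+02 -2.000e-01  1.409e+02] yaw -11.28 tilt z [-7.e-04  1.e-04 -1.e+00] F [-0.   0.4 -2.1] op 0.509 q6 0.07
tool shift mm [ 0.4 -1.5 60.9] turn about tool z 0.12
```

View pics/c7.png

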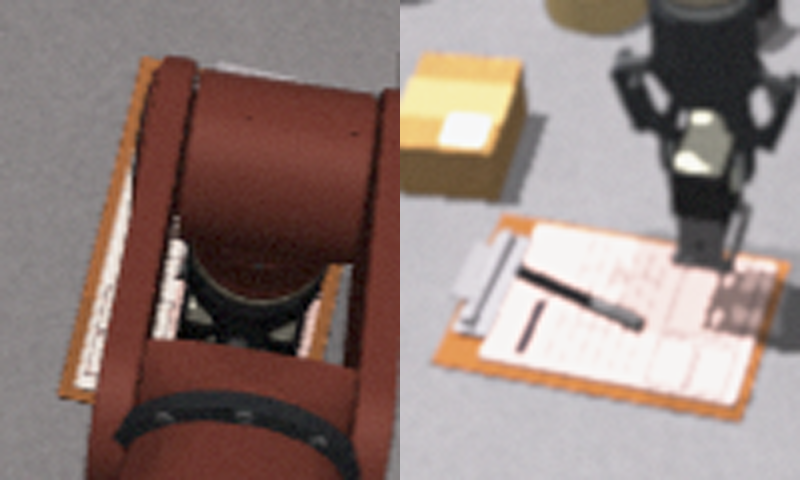

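Request:
drive_tool --increments '[[[0, 0, 0, 0, -0.001, 0.015, 0], [0, 0, 0, 0, 0, 0.015, 0], [0, 0, 0, 0, 0, 0.015, 0], [0, 0, 0, 0, 0, 0.01, 0], [0, 0, 0, 0, 0, 0.009, 0], [0, 0, 0, 0, 0, 0, 0], [0, 0, 0, 0, 0, 0, 0]]]'

```text
time_s: 7.82
tcp_pos: [537.5, 0.1, 76.9]
ee_rot: [-2.43, -1.989, 0.001]
wrist_force: [0.5, -0.3, -0.9]
opening: 0.507
```

Run:
```python
from h import *
delta([537,0.5,54],-11.4)
s=snapshot("side")
c=cv2.resize(s[175:245,295:355],None,fx=8,fy=8,interpolation=2);d=c.copy()
# predicted foot outline & box at paper
def rect(cx,cy,yaw,a,b,z):
    y=np.radians(yaw);R=np.array([[np.cos(y),-np.sin(y)],[np.sin(y),np.cos(y)]])
    q=np.array([[a,b],[a,-b],[-a,-b],[-a,b]])@R.T+[cx,cy];return np.c_[q,np.full(4,z)]
def draw(P,col):
    u=((w2pix("side",P)-[295,175]+.5)*8-.5).round().astype(int);cv2.polylines(d,[u.reshape(-1,1,2)],True,col,1)
o=get_obs();p=o["tcp_pos"]
draw(rect(536,1.8,-11.4,31,42,10),(0,200,0))
draw(rect(p[0],p[1],-11.4,24,35,p[2]-61.5),(0,0,255))
cv2.imwrite("pics/c8.png",np.hstack([c,d])[:,:] if c.shape[1]*2<=960 else c)
cv2.imwrite("pics/c8.png",cv2.resize(np.hstack([c,d]),None,fx=.8,fy=.8))
```

```text
t 7.8167 tcp [5.375e+02 1.000e-01 7.690e+01] yaw -11.4 tilt z [-1.e-03  1.e-04 -1.e+00] F [ 0.5 -0.3 -0.9] op 0.507 q6 0.07
tool shift mm [ 0.3 -0.5 22.9] turn about tool z 0.0
```

View pics/c8.png

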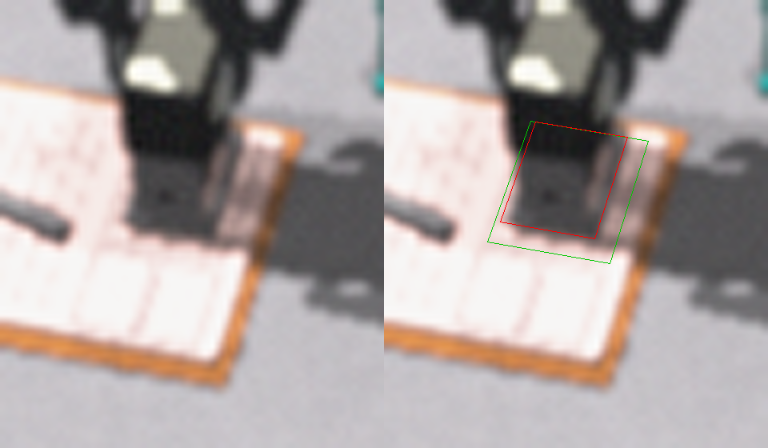

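The foot's near edge, at crop (125,222)–(215,240), lies within about 2 mm of the prediction and inside the box, square to it. I'll press down gradually.

Request:
drive_tool --increments '[[[0, 0, 0, 0.001, 0, 0.002, 0], [0, 0, 0, 0, 0, 0.002, 0], [0, 0, 0, 0, 0, 0.002, 0], [0, 0, 0, 0, 0, 0.002, 0], [0, 0, 0, 0, 0, 0.002, 0], [0, 0, 0, 0, 0, 0.002, 0], [0, 0, 0, 0, 0, 0, 0], [0, 0, 0, 0, 0, 0, 0]]]' --grip_force 100

```text
time_s: 8.53
tcp_pos: [538.7, 1.0, 66.4]
ee_rot: [2.431, 1.989, 0.002]
wrist_force: [-2.4, 0.8, 5.8]
opening: 0.499
```

Request:
drive_tool --increments '[[[0, 0, 0, 0, 0, 0.002, 0], [0, 0, 0, 0, 0, 0.002, 0], [0, 0, 0, 0, 0, 0.002, 0], [0, 0, 0, 0, 0, 0.002, 0], [0, 0, 0, 0, 0, 0, 0], [0, 0, 0, 0, 0, 0, 0]]]'

```text
time_s: 9.03
tcp_pos: [538.7, 1.0, 58.9]
ee_rot: [2.431, 1.989, 0.001]
wrist_force: [-3.7, 0.9, 8.2]
opening: 0.503
```

Request:
drive_tool --increments '[[[0, 0, 0, 0, 0, 0.001, 0], [0, 0, 0, 0, 0, 0.001, 0], [0, 0, 0, 0, 0, 0.001, 0], [0, 0, 0, 0, 0, 0.001, 0], [0, 0, 0, 0, 0, 0.001, 0], [0, 0, 0, 0, 0, 0, 0], [0, 0, 0, 0, 0, 0, 0]]]'

```text
time_s: 9.62
tcp_pos: [538.6, 1.0, 54.4]
ee_rot: [2.431, 1.99, 0.001]
wrist_force: [-4.9, 0.8, 11.3]
opening: 0.498
```

Request:
drive_tool --increments '[[[0, 0, 0, 0, 0, 0.001, 0], [0, 0, 0, 0, 0, 0.001, 0], [0, 0, 0, 0, 0, 0, 0], [0, 0, 0, 0, 0, 0, 0]]]'

```text
time_s: 9.95
tcp_pos: [538.7, 1.0, 54.3]
ee_rot: [-2.431, -1.99, 0.001]
wrist_force: [-10.1, 0.6, 21.6]
opening: 0.501
```

The force rose from 11 to 21.6 N with no further travel, so the handle is at the stop. I'll check the picture.

Run:
```python
from h import *
delta([537,1,54],-11.4)
s=snapshot("side");t=snapshot("top")
for k in range(3):
    o=get_obs();print(o["time_s"],o["tcp_pos"].round(1),o["wrist_force"].round(1),np.round(o["torque"],2)); snapshot("side") if k<2 else 0
c=cv2.resize(s[175:245,295:355],None,fx=8,fy=8,interpolation=2);d=c.copy()
def rect(cx,cy,yaw,a,b,z):
    y=np.radians(yaw);R=np.array([[np.cos(y),-np.sin(y)],[np.sin(y),np.cos(y)]])
    q=np.array([[a,b],[a,-b],[-a,-b],[-a,b]])@R.T+[cx,cy];return np.c_[q,np.full(4,z)]
def draw(P,col):
    u=((w2pix("side",P)-[295,175]+.5)*8-.5).round().astype(int);cv2.polylines(d,[u.reshape(-1,1,2)],True,col,1)
draw(rect(536,1.8,-11.4,31,42,10),(0,200,0))
draw(rect(537,1,-11.4,24,35,10),(0,0,255))
cv2.imwrite("pics/c9.png",cv2.resize(np.hstack([c,d]),None,fx=.8,fy=.8))
cv2.imwrite("pics/c10.png",t)
```

```text
t 9.95 tcp [538.7   1.   54.3] yaw -11.39 tilt z [-5.e-04 -0.e+00 -1.e+00] F [-10.1   0.6  21.6] op 0.501 q6 0.07
tool shift mm [-0.4 -1.7  0.3] turn about tool z 0.01
10.05 [538.7   1.   54.3] [-9.9  0.7 22. ] [ 0.11  1.56 -0.06]
10.1 [538.7   1.   54.3] [-9.   1.2 22.2] [ 0.15  1.52 -0.01]
10.15 [538.7   1.   54.2] [-9.6  1.5 22.6] [ 0.19  1.53 -0.02]
```

View pics/c9.png

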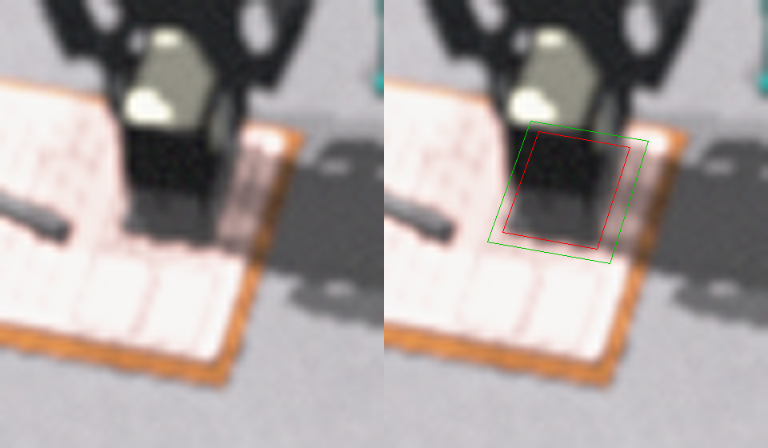

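View pics/c10.png

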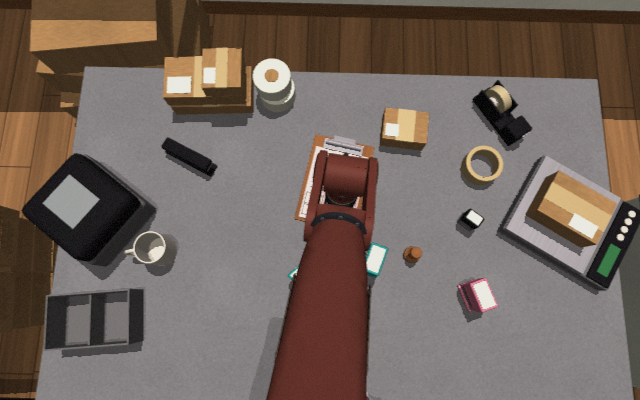

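Request:
drive_tool --increments '[[[0, 0, 0, 0, -0.0005, 0, 0], [0, 0, 0, 0, -0.0005, 0, 0], [0, 0, 0, 0, 0, 0, 0], [0, 0, 0, 0, 0, 0, 0], [0, 0, 0, 0, 0, 0, 0]]]'

```text
time_s: 10.57
tcp_pos: [538.6, 1.0, 54.2]
ee_rot: [2.43, 1.989, 0.002]
wrist_force: [-7.4, 0.8, 20.3]
opening: 0.502
```

Request:
drive_tool --increments '[[[0, 0, 0, 0, -0.0005, 0.0002, 0], [0, 0, 0, 0, -0.0005, 0.0002, 0], [0, 0, 0, 0, -0.0005, 0, 0], [0, 0, 0, 0, -0.0005, 0, 0], [0, 0, 0, 0, 0, 0, 0], [0, 0, 0, 0, 0, 0, 0], [0, 0, 0, 0, 0, 0, 0], [0, 0, 0, 0, 0, 0, 0], [0, 0, 0, 0, 0, 0, 0], [0, 0, 0, 0, 0, 0, 0], [0, 0, 0, 0, 0, 0, 0], [0, 0, 0, 0, 0, 0, 0]]]'

```text
time_s: 11.57
tcp_pos: [538.4, 1.1, 54.2]
ee_rot: [2.427, 1.987, 0.006]
wrist_force: [-4.9, -0.2, 18.0]
opening: 0.499
```

Run:
```python
from h import *
delta([537,1,54],-11.4)
s=snapshot("side")
cv2.imwrite("pics/c11.png",cv2.resize(s[165:245,275:355],None,fx=7,fy=7,interpolation=2))
delta([537,1,54],-11.4)
```

```text
t 11.5667 tcp [538.4   1.1  54.2] yaw -11.4 tilt z [ 0.0061 -0.001  -1.    ] F [-4.9 -0.2 18. ] op 0.499 q6 0.07
tool shift mm [-0.4 -1.3  0.2] turn about tool z 0.0
t 11.6167 tcp [538.4   1.1  54.2] yaw -11.4 tilt z [ 0.006  -0.0011 -1.    ] F [-3.6 -0.1 17.5] op 0.506 q6 0.07
tool shift mm [-0.4 -1.3  0.2] turn about tool z 0.0
```

View pics/c11.png

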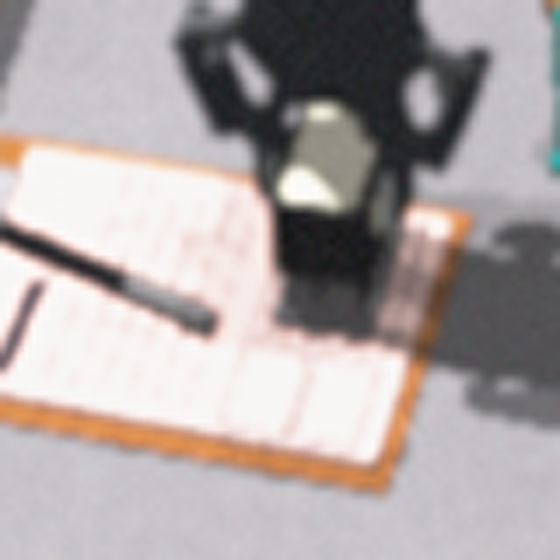

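Request:
drive_tool --increments '[[[0, 0, 0, 0, 0, 0.0005, 0], [0, 0, 0, 0, 0, 0, 0], [0, 0, 0, 0, 0, 0, 0], [0, 0, 0, 0, 0, 0, 0], [0, 0, 0, 0, 0, 0, 0], [0, 0, 0, 0, 0, 0, 0], [0, 0, 0, 0, 0, 0, 0], [0, 0, 0, 0, 0, 0, 0]]]'

```text
time_s: 12.28
tcp_pos: [538.4, 1.1, 54.2]
ee_rot: [2.428, 1.987, 0.006]
wrist_force: [-6.2, 0.4, 20.2]
opening: 0.507
```

Run:
```python
from h import *
delta([537,1,54],-11.4)
print(job_done())
```

```text
t 12.2833 tcp [538.4   1.1  54.2] yaw -11.4 tilt z [ 0.0058 -0.0011 -1.    ] F [-6.2  0.4 20.2] op 0.507 q6 0.07
tool shift mm [-0.4 -1.3  0.2] turn about tool z 0.0
the job is handed in; nothing more can be done
None
```

I picked up the big black stamp across its handle, turned it square to the docket and set it in the big box. I pressed the handle to the stop and handed the job in at 12.3 s, still gripping and pressing.

- **Pressed to the stop:** the push rose from about 11 to over 20 N with no further travel. At hand-in it held a steady 20 N with the tool at rest.
- **Position and squareness:** the tool stood at (538.4, 1.1) mm against a box centre of about (537, 0.5) mm. Its yaw matched the docket's −11.4°, and its tilt was 0.006 rad.
- **Other things on the bench:** a top view taken while pressing showed no other thing moved, as far as could be seen past the arm. The marker on the docket was unmoved in the last side view.

**What disagreed or stayed unsure:**
- The two cameras put the box centre about 3 mm apart, so I used the mean.
- The foot's edge in the side picture was about 2 mm off the prediction, within the 8 mm tolerance.
- A sideways force of about 10 N built up while pressing; I eased it to about 6 N.
- I worked out which side is the front from the windowless back in the first side view. The window itself was never clearly seen.

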